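Index the spray stand to its next stop

ROBOT

A 7-joint arm with a two-finger parallel gripper is mounted at the origin on the work surface. World frame = base frame: x ahead of the robot, y to its left, z up, the work surface at z = 0. Lengths are in m, angles in rad, forces in N, time in s.
With the tool pointing down it reaches from about 0.4 to 0.85 m from the base axis. Payload 4.4 kg.
Tool frame: the origin (TCP) lies between the finger pads; the fingertips stand 14 mm ahead of it and the grasp point (between the pads) lies 5 mm behind it (arm.tip_reach is the distance from the TCP to the fingertips, in m); x points along the fingers, y is the direction in which the jaws open and shut, and the axes are right-handed (so a half turn about x gives the same grasp; the last joint's range is limited). The gripper opens to 94 mm and grips with 3 to 60 N. Pads are 16 mm wide; open, the fingers measure 119 mm over their backs; the gripper's body (75 mm by 177 mm) begins 78 mm behind the grasp point.
Start: joints at [1.231, 0.628, 0.038, 1.517, -0.027, 0.996, -0.02], TCP at [0.176, -0.626, 0.219] pointing down, gripper open.
Joint ranges: [-3.06, 3.06], [-0.37, 2.12], [-1.25, 1.32], [0.18, 2.47], [-1.1, 4.24], [0.23, 1.98], [-2.94, 2.94]. Speed limits (rad/s): [2.57, 2.57, 3.14, 3.14, 3.14, 3.14, 3.14].

INTERFACE

Orientations are given as a unit quaternion [w, x, y, z].
In Python, from cell import readout, imaging, job_done, arm gives the robot as it stands. The module is installed in compiled form; this text tells all that it offers.
- The arm moves only by the tool carry_out, never from a script. Its argument "rows" is one flat list of numbers, 6 for each row, row after row: the shift along the tool's x, y, z in mm, then the turn, a rotation vector about the tool's x, y, z in degrees. In form: [tx, ty, tz, wx, wy, wz, tx, ty, tz, wx, wy, wz, ...]. A call has 1 to 5 rows; each row shifts and turns the pose as measured when the row begins, along the tool's axes as they then stand; what a row does not reach is not made up. A row lasts 1/8 s, in which the tool goes at most 62.5 mm and 10.7 degrees, less where a joint would pass 70% of its speed; a pose out of reach is approached as far as the arm can. A call with a gripper value outside its range is refused whole. "hand" is the finger opening in mm, from 0 to 94, set as the call begins (left out, the last holds). The fingers move at their own pace and stop on an object; "newtons" is the grip in N (left out, the last holds). Time passes only in rows, so rows that do not move let the fingers close. It gives the time, the measured TCP pose, the force and the opening at its end, in the units of the state.
- readout.observe(): the state, without advancing time (a new reading comes with each control period).
- imaging.snapshot(name): name is "side" or "top" or "wrist"; returns a dict with "pixels" (420x560x3 uint8, red, green, blue), "intrinsics" (3x3 intrinsics, pixels), "rvec" (rotation vector, rad) and "tvec" (3), from world to camera coordinates, as OpenCV has them. Camera axes: x right, y down, z forward; pixel columns grow to the right and rows downward; lengths in m; the calibration is good to about 2 mm. A picture is of the moment at which its call begins. There is no depth.
- job_done(): hands the job in, once; it reports no verdict.
The state is a dict: "clock": time; "q": joint angles; "joint_velocities": joint speeds; "tau": joint torques, N m; "ee_pos": TCP position; "eef_rot": TCP orientation; "force": force on the tool from outside, world axes, zero at the start; "ft_torque": the same for the moment, N m; "opening": opening from 0.0 (shut) to 1.0 (fully open).
Only numpy, scipy, OpenCV 4.12 (cv2) and the standard library are available. Lean on these libraries where they do the work, as an engineer would, in place of code of your own. Each camera call takes 0.05 s, during which the arm holds its last target. There are 200 camera calls.

TASK

The pink foam figure on the indexing spray stand has to be turned to its next stop. Lift the stand's sprung plunger by its knob, turn the head anticlockwise (seen from above), and feel for the next hole, so that the plunger drops fully home in it and locks the head there. The figure is freshly sprayed: do not touch it, and leave the other things on the bench where they are.

Things in the scene. Friction and masses are not known exactly. Their poses are not given: they have to be found in the camera images.
- axis (a point): Centre of the head's top face, on the vertical turning axis, 143 mm above the bench; it stays put. The spray stand: a round base (230 mm across) fixed to the bench and, turning on it, a round aluminium head (214 mm across, 30 mm thick) that carries the pink figure.
- knob (a point): Centre of the plunger's black round knob (28 mm diameter, 34 mm long) at the head's rim; starts on the robot's side. z axis: along the plunger, leaning 30 degrees from vertical, top end straight outward from the turning axis. Home, it is 135 mm out from that axis and 191 mm above the bench; a barrel (23 mm diameter, part of the head) ends 32 mm below it. Goes round with the head.
- head (a joint): Angle of the head, rad: 0 at the start, growing anticlockwise from above, end of travel 1.2. The next hole is hidden under the head, somewhere from 0.56 to 0.86 rad on, different every time. With the plunger out, 1 to 3 N at the knob turn the head; locked, it has about 0.04 rad of play either way.
- plunger (a joint): Lift of the plunger along its leaning axis, m: 0 home in a hole, at most 0.016. Lifted about 10 mm it frees the head. The spring pulls it down with 5 N (home) to 11 N (full lift). Let go between holes, it rides on the track about 9 mm up, and drops by itself over a hole; the head then stops dead.
- figure: The pink foam figure, an upturned leg fixed on the head: square plinth 85 x 85 mm, a column up to 54 mm thick, and on top a foot 40 mm wide pointing outward beside the plunger, reaching 120 mm out from the turning axis, 263 to 297 mm above the bench, so that a gripper held upright over the knob would touch it. Highest point 310 mm above the bench. Origin: centre of its underside.
- airbrush: Bystander: small metal airbrush lying down, 155 mm long, 35 mm high; origin at the underside. Leave it alone.
- sanding_block: Bystander: cork sanding block 100 x 65 x 28 mm; origin at the underside. Leave it alone.
- tape_roll: Bystander: roll of paper masking tape lying flat, 100 mm across, 25 mm high; origin at the underside. Leave it alone.
- jar: Bystander: small closed jar, 56 mm across, 65 mm high; origin at the underside. Leave it alone.
- tin: Bystander: closed metal tin, 70 mm across, 70 mm high; origin at the underside. Leave it alone.
- putty_knife: Bystander: putty knife lying flat; origin at the underside. Leave it alone.

How it is judged:
By the outcome, as a careful person would: the job done as asked, in the order asked, and still so for the second after the job is handed in, with the robot touching nothing.
It also fails if it takes over 42 s, if anything falls off the work surface, if the arm or the gripper's body presses on something with over 40 N, if the wrist force passes 120 N, or if a joint passes its speed limit or range.

## Working session

There is one attempt and no reset: what is moved stays moved. The work goes in short steps, Python scripts to look and compute and a tool call to move; the robot and the scene stay as the last step left them, time stands still between calls to the robot, and variables do not carry over. Pictures are saved under pics/ and viewed, about 8 in all and at most 12, crops included, and the job is handed in when it is done.

Besides the shell and the picture viewer there is one more tool, called after "Emit:" in YAML: its name, and indented under it one key for each argument. carry_out: Moves the arm, as the interface text tells. Its arguments: {"type":"object","properties":{"rows":{"type":"array","items":{"type":"number"}},"hand":{"type":"number"},"newtons":{"type":"number"}},"required":["rows"]}

```bash
mkdir -p pics; cat > h.py <<'E'
import numpy as np, cv2
from cell import readout, imaging, job_done, arm
from scipy.spatial.transform import Rotation as R
def snap(n,f):
    s=imaging.snapshot(n); cv2.imwrite('pics/'+f,s['pixels'][:,:,::-1]); np.savez('pics/'+f+'.npz',**s); return s
def proj(s,P):
    return cv2.projectPoints(np.array(P,float).reshape(-1,3),np.array(s['rvec'],float),np.array(s['tvec'],float),np.array(s['intrinsics'],float),None)[0].reshape(-1,2)
def plane(s,uv,z):
    K=np.array(s['intrinsics']);Rm=cv2.Rodrigues(np.array(s['rvec'],float))[0];t=np.array(s['tvec']).ravel()
    d=Rm.T@np.linalg.inv(K)@np.array([uv[0],uv[1],1.]);c=-Rm.T@t
    return c+d*(z-c[2])/d[2]
def st():
    o=readout.observe(); r=R.from_quat(np.array(o['eef_rot'])[[1,2,3,0]]); return o,np.array(o['ee_pos']),r
E
python3 - <<'E'
from h import *
a=snap('top','t0.png');b=snap('side','s0.png')
cv2.imwrite('pics/ts0.png',np.hstack([cv2.resize(x['pixels'][:,:,::-1],None,fx=1,fy=1) for x in (a,)]))
for s in(a,b):
    Rm=cv2.Rodrigues(np.array(s['rvec'],float))[0];print(-Rm.T@np.array(s['tvec']).ravel(),Rm[2],s['intrinsics'][0])
o,p,r=st();print(o['clock'],p,r.as_matrix(),o['force'],[x for x in dir(arm) if x[0]!='_'])
E
```

```text
[ 0.25440459 -0.02182832  1.67878014] [ 0.20103204 -0.00619662 -0.97956507] [499.68896991   0.         281.56676749]
[0.05681074 1.25326277 1.04778558] [ 0.31507356 -0.7716378  -0.55254299] [543.58605053   0.         286.63432632]
0.1 [ 0.17560661 -0.62522335  0.21866754] [[-4.93406549e-04  2.70366578e-01 -9.62757327e-01]
 [ 1.62997719e-03 -9.62755947e-01 -2.70367026e-01]
 [-9.99998550e-01 -1.70267335e-03  3.43387331e-05]] [-0.00811261  1.29321336 -0.04707119] ['IKError', 'tip_reach']
```

View pics/t0.png

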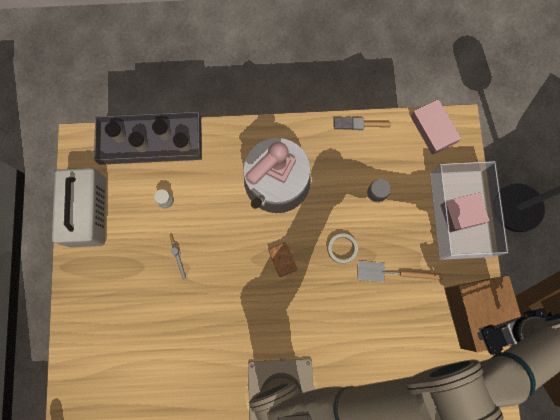

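View pics/s0.png

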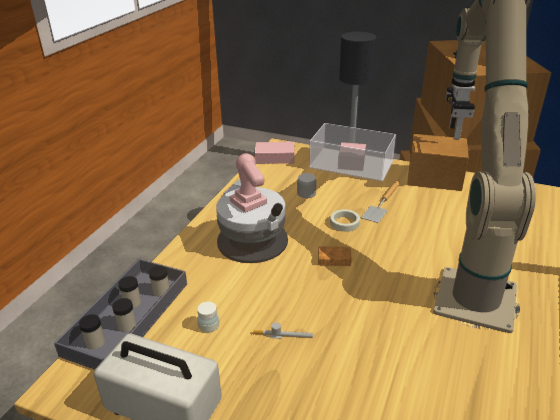

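The top view shows the stand head centred near (277,173), the knob near (256,201) and the foot tip near (250,180). The side view shows the head near (251,210) and the knob near (277,210). I'll enlarge both to measure.

```bash
python3 - <<'E'
from h import *
a=np.load('pics/t0.png.npz');b=np.load('pics/s0.png.npz')
A=cv2.resize(a['pixels'][125:225,230:330,::-1],(400,400),interpolation=3)
B=cv2.resize(b['pixels'][145:265,200:300,::-1],(400,480),interpolation=3)
c=np.zeros((480,800,3),np.uint8);c[:400,:400]=A;c[:,400:]=B;cv2.imwrite('pics/c0.png',c)
print(plane(a,(277,173),.143),plane(a,(256,201),.191+.01),plane(b,(251,210),.143),plane(b,(277,210),.191))
E
```

```text
[ 0.68604531 -0.02275306  0.143     ] [0.58518619 0.04500365 0.201     ] [0.68166424 0.00986744 0.143     ] [0.57854994 0.04869098 0.191     ]
```

View pics/c0.png

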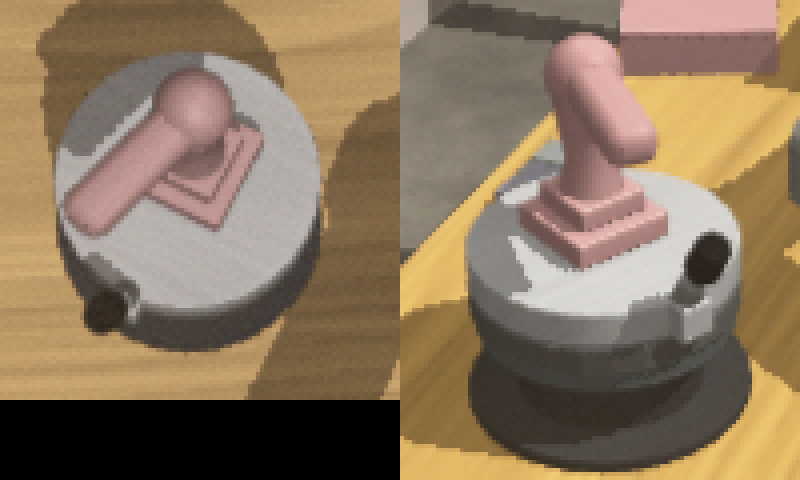

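```bash
python3 - <<'E'
from h import *
from scipy.optimize import least_squares
a=np.load('pics/t0.png.npz');b=np.load('pics/s0.png.npz')
th=np.linspace(0,2*np.pi,180)
def ext(s,x):
    q=proj(s,np.c_[x[0]+.107*np.cos(th),x[1]+.107*np.sin(th),0*th+.143]);return [q[:,0].min(),q[:,0].max(),q[:,1].min(),q[:,1].max()]
def kn(x): return [x[0]+.135*np.cos(x[2]),x[1]+.135*np.sin(x[2]),.191]
ma=[230+57/4,230+321/4,125+52/4,125+310/4];mb=[200+68/4,200+341/4,145+168/4,145+320/4]
ka=[256.7,203];kb=[277,209.5]
f=lambda x:np.r_[np.subtract(ext(a,x),ma),np.subtract(ext(b,x),mb),proj(a,kn(x))[0]-ka,proj(b,kn(x))[0]-kb]
r=least_squares(f,[.69,-.01,2.5]);print(r.x,r.fun.round(1),kn(r.x))
E
```

```text
[ 0.69639948 -0.0225851   2.61646769] [-1.   0.1 -0.   0.2 -0.6  0.4 -0.9 -1.7 -0.5  0.5  0.1 -0.2] [np.float64(0.5795892034533607), np.float64(0.04509325643645436), 0.191]
```

```bash
cat > plan.py <<'E'
import sys
from h import *
AX=np.array([.6964,-.0226,0]);PHI=2.616
def tgt(dphi,lift,back,tilt=np.radians(40)):
    p=PHI+dphi;ur=np.array([np.cos(p),np.sin(p),0]);ut=np.array([-np.sin(p),np.cos(p),0]);z=np.array([0,0,1.])
    k=AX+.135*ur+.191*z+lift*(.5*ur+.866*z)
    x=-np.sin(tilt)*ur-np.cos(tilt)*z
    return k+x*(.005-back),R.from_matrix(np.c_[x,ut,np.cross(x,ut)])
def rows(T,n,k=5):
    o,p,r=st();P,Q=T;d=(r.inv()*Q).as_rotvec();out=[]
    print('clock',o['clock'],'force',np.round(o['force'],1),'q',np.round(o['q'],2),'open',o['opening'])
    print('left mm',np.linalg.norm(P-p)*1e3,'deg',np.degrees(np.linalg.norm(d)))
    for i in range(min(n,k)):
        ri=r*R.from_rotvec(d*i/n);out+=[*np.round(ri.inv().apply((P-p)/n)*1e3,1),*np.round(np.degrees(d/n),2)]
    print([float(v) for v in out])
if __name__=='__main__':
    a=[float(v) for v in sys.argv[1:]]  # n dphi lift_mm back_mm
    rows(tgt(a[1],a[2]/1e3,a[3]/1e3),int(a[0]))
E
python3 - <<'E'
from plan import *
P,Q=tgt(0,0,.08);print(P)
o,p,r=st()
rows((np.array([.43,-.33,.38]),r*R.from_rotvec((r.inv()*Q).as_rotvec()*.35)),8,8)
E
```

```text
[0.53791925 0.06932071 0.24845333]
clock 0.1 force [-0.   1.3 -0. ] q [ 1.23  0.63  0.04  1.52 -0.03  1.   -0.02] open 0.9980042017514267
left mm 421.78310512196384 deg 21.041226331244072
[-20.1, -27.0, -40.6, 1.92, 1.66, 0.7, -19.3, -28.1, -40.2, 1.92, 1.66, 0.7, -18.5, -29.2, -39.8, 1.92, 1.66, 0.7, -17.7, -30.3, -39.4, 1.92, 1.66, 0.7, -17.0, -31.4, -38.8, 1.92, 1.66, 0.7, -16.2, -32.5, -38.2, 1.92, 1.66, 0.7, -15.5, -33.5, -37.6, 1.92, 1.66, 0.7, -14.9, -34.6, -36.9, 1.92, 1.66, 0.7]
```

Emit:
carry_out:
  rows: [-20,-27,-41,1.9,1.7,0.7,-19,-28,-40,1.9,1.7,0.7,-18,-29,-40,1.9,1.7,0.7,-18,-30,-39,1.9,1.7,0.7,-17,-31,-39,1.9,1.7,0.7]
  hand: 94

```text
clock: 0.72
ee_pos: [0.336, -0.4379, 0.3175]
eef_rot: [0.045, 0.759, 0.022, -0.649]
force: [0.1, 0.4, -0.3]
opening: 0.998
```

Emit:
carry_out:
  rows: [-16,-32,-38,1.9,1.7,0.7,-15,-33,-38,1.9,1.7,0.7,-15,-34,-37,1.9,1.7,0.7]

```text
clock: 1.1
ee_pos: [0.4349, -0.3258, 0.38]
eef_rot: [0.017, 0.789, -0.024, -0.614]
force: [0.9, -0.7, 0.2]
opening: 1.001
```

```bash
python3 - <<'E'
from plan import *
o,p,r=st();print(p)
rows(tgt(0,0,.08),10,10)
E
```

```text
[ 0.43491982 -0.32583666  0.38002475]
clock 1.1 force [ 0.9 -0.7  0.2] q [ 0.68  0.2  -0.03  1.79 -0.12  0.93 -0.86] open 1.0014486642184879
left mm 429.03294001975803 deg 38.26003876410143
[13.0, -40.4, -6.6, 2.76, 2.43, 1.06, 12.5, -40.8, -4.1, 2.76, 2.43, 1.06, 11.8, -41.2, -1.6, 2.76, 2.43, 1.06, 11.1, -41.4, 0.8, 2.76, 2.43, 1.06, 10.2, -41.5, 3.3, 2.76, 2.43, 1.06, 9.3, -41.5, 5.7, 2.76, 2.43, 1.06, 8.2, -41.3, 8.1, 2.76, 2.43, 1.06, 7.0, -41.0, 10.4, 2.76, 2.43, 1.06, 5.8, -40.6, 12.6, 2.76, 2.43, 1.06, 4.5, -40.0, 14.8, 2.76, 2.43, 1.06]
```

Emit:
carry_out:
  rows: [13,-40,-7,2.8,2.4,1.1,12,-41,-4,2.8,2.4,1.1,12,-41,-2,2.8,2.4,1.1,11,-41,1,2.8,2.4,1.1,10,-41,3,2.8,2.4,1.1]

```text
clock: 1.72
ee_pos: [0.4861, -0.1408, 0.3202]
eef_rot: [-0.043, 0.841, -0.13, -0.523]
force: [0.3, -0.4, 0.0]
opening: 1.001
```

```bash
python3 plan.py 5 0 0 80
```

```text
clock 1.725 force [ 0.3 -0.4  0. ] q [ 0.2   0.1  -0.06  2.19  0.3   0.42 -1.93] open 1.0010152538085608
left mm 227.9671053913358 deg 19.904302599534017
[9.8, -44.1, 6.2, 2.89, 2.55, 1.02, 8.7, -43.9, 8.8, 2.89, 2.55, 1.02, 7.5, -43.5, 11.3, 2.89, 2.55, 1.02, 6.1, -43.0, 13.8, 2.89, 2.55, 1.02, 4.7, -42.3, 16.2, 2.89, 2.55, 1.02]
```

Emit:
carry_out:
  rows: [10,-44,6,2.9,2.5,1.0,9,-44,9,2.9,2.5,1.0,7,-43,11,2.9,2.5,1.0,6,-43,14,2.9,2.5,1.0,5,-42,16,2.9,2.5,1.0]

```text
clock: 2.35
ee_pos: [0.5041, -0.0422, 0.2686]
eef_rot: [-0.078, 0.848, -0.191, -0.488]
force: [-0.1, 0.1, -1.2]
opening: 0.999
```

```bash
python3 plan.py 3 0 0 80; python3 plan.py 5 0 0 25; python3 -c "
from h import *
a=snap('wrist','w1.png')"
```

```text
clock 2.35 force [-0.1  0.1 -1.2] q [-0.65  0.23  0.52  2.3   0.81  0.29 -2.87] open 0.998575006368849
left mm 118.28939731639632 deg 11.532584419633796
[1.6, -38.9, 6.3, 2.38, 2.99, 0.43, 1.0, -38.6, 8.0, 2.38, 2.99, 0.43, 0.2, -38.2, 9.6, 2.38, 2.99, 0.43]
clock 2.35 force [-0.1  0.1 -1.2] q [-0.65  0.23  0.52  2.3   0.81  0.29 -2.87] open 0.998575006368849
left mm 129.71145951831738 deg 11.532584419633796
[11.8, -23.0, 2.1, 1.43, 1.79, 0.26, 11.7, -23.0, 3.0, 1.43, 1.79, 0.26, 11.5, -22.9, 3.9, 1.43, 1.79, 0.26, 11.2, -22.9, 4.9, 1.43, 1.79, 0.26, 10.9, -22.8, 5.8, 1.43, 1.79, 0.26]
```

View pics/w1.png

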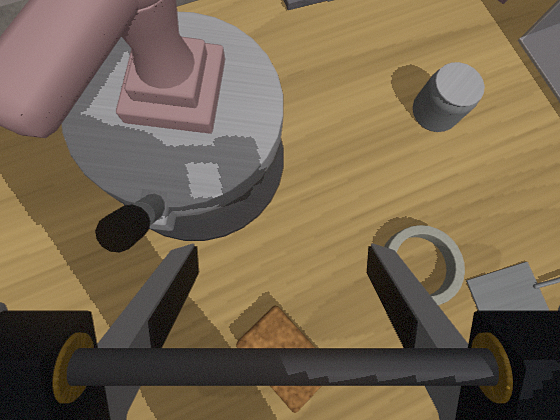

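The wrist view shows the knob at (122,228) and q7 near its limit. I'll flip the grip by a half turn about tool x and use a smaller tilt.

Emit:
carry_out:
  rows: [0,0,0,-10.5,0,0,0,0,0,-10.5,0,0,0,0,0,-10.5,0,0,0,0,0,-10.5,0,0,0,0,0,-10.5,0,0]

```text
clock: 3.02
ee_pos: [0.5038, -0.0337, 0.2669]
eef_rot: [0.316, 0.792, 0.055, -0.52]
force: [0.5, -0.5, -0.7]
opening: 1.003
```

Emit:
carry_out:
  rows: [0,0,0,-10.5,0,0,0,0,0,-10.5,0,0,0,0,0,-10.5,0,0,0,0,0,-10.5,0,0,0,0,0,-10.5,0,0]

```text
clock: 3.65
ee_pos: [0.5029, -0.0375, 0.268]
eef_rot: [0.639, 0.563, 0.284, -0.44]
force: [-0.1, -0.5, 0.4]
opening: 0.998
```

```bash
sed -i 's/np.radians(40)/np.radians(32)/; s/np.c_\[x,ut,np.cross(x,ut)\]/np.c_[x,-ut,np.cross(x,-ut)]/' plan.py; python3 -c "
from plan import *
o,p,r=st();print(p)
rows(tgt(0,0,.08),8,8)"
```

```text
[ 0.50292103 -0.03746516  0.26798658]
clock 3.65 force [-0.1 -0.5  0.4] q [-0.32  0.2   0.1   2.3   0.99  0.39 -1.19] open 0.9984212426511987
left mm 111.73333165850254 deg 64.97029348151304
[0.7, 3.6, -13.5, -8.12, -0.19, -0.02, 0.7, 5.5, -12.8, -8.12, -0.19, -0.02, 0.6, 7.2, -11.9, -8.12, -0.19, -0.02, 0.6, 8.8, -10.8, -8.12, -0.19, -0.02, 0.5, 10.3, -9.4, -8.12, -0.19, -0.02, 0.5, 11.5, -7.9, -8.12, -0.19, -0.02, 0.5, 12.5, -6.2, -8.12, -0.19, -0.02, 0.5, 13.3, -4.4, -8.12, -0.19, -0.02]
```

Emit:
carry_out:
  rows: [1,3.6,-13.5,-8.1,-0.2,0,1,5.5,-13,-8.1,-0.2,0,0.6,7,-12,-8.1,-0.2,0,0.6,9,-11,-8.1,-0.2,0,0.5,10,-9.5,-8.1,-0.2,0]

```text
clock: 4.28
ee_pos: [0.5288, 0.0231, 0.2598]
eef_rot: [0.8, 0.295, 0.415, -0.317]
force: [0.5, 0.3, -0.1]
opening: 1.002
```

Emit:
carry_out:
  rows: [0.5,11.5,-8,-8.1,-0.2,0,0.5,12.5,-6,-8.1,-0.2,0,0.5,13,-4.5,-8.1,-0.2,0]

```text
clock: 4.65
ee_pos: [0.5444, 0.0604, 0.2548]
eef_rot: [0.847, 0.113, 0.47, -0.222]
force: [0.1, -0.8, -0.4]
opening: 0.999
```

```bash
python3 plan.py 2 0 0 80
```

```text
clock 4.65 force [ 0.1 -0.8 -0.4] q [-0.36  0.33 -0.13  2.17  1.05  0.59 -0.29] open 0.9990561087413049
left mm 4.798054373872344 deg 1.6288757051589482
[-0.4, 2.3, -0.7, 0.81, 0.09, 0.06, -0.4, 2.3, -0.7, 0.81, 0.09, 0.06]
```

```bash
python3 plan.py 3 0 0 40; python3 - <<'E'
from plan import *
w=snap('wrist','w2.png');t=snap('top','t2.png')
P=AX+.135*np.array([np.cos(PHI),np.sin(PHI),0])+[0,0,.191];ax=.5*np.array([np.cos(PHI),np.sin(PHI),0])+[0,0,.866]
q=proj(w,[P-.032*ax,P-.017*ax,P+.017*ax]);print(q)
im=w['pixels'][:,:,::-1].copy()
for u in q: cv2.circle(im,tuple(int(v) for v in u),3,(0,255,0),-1)
cv2.imwrite('pics/w2m.png',im)
E
```

```text
clock 4.65 force [ 0.1 -0.8 -0.4] q [-0.36  0.33 -0.13  2.17  1.05  0.59 -0.29] open 0.9990561087413049
left mm 39.55970873911675 deg 1.6288757051589482
[13.1, 1.5, -0.5, 0.54, 0.06, 0.04, 13.1, 1.5, -0.5, 0.54, 0.06, 0.04, 13.1, 1.5, -0.5, 0.54, 0.06, 0.04]
[[289.79005667 206.46213746]
 [290.13121254 212.69459663]
 [291.05692246 229.60607285]]
```

View pics/w2m.png

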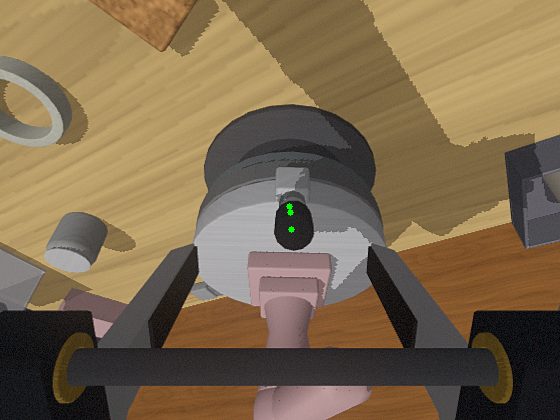

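The knob at (294,225) agrees with my prediction to about 4 px, and the foot at (310,400) is clear. I'll move in.

Emit:
carry_out:
  rows: [13,1.5,-0.5,0.5,0,0,13,1.5,-0.5,0.5,0,0,13,1.5,-0.5,0.5,0,0]
  hand: 64

```text
clock: 5.12
ee_pos: [0.5639, 0.0525, 0.2214]
eef_rot: [0.844, 0.132, 0.465, -0.231]
force: [-0.5, -0.1, -0.9]
opening: 0.719
```

```bash
python3 plan.py 4 0 0 1; python3 -c "
from plan import *
w=snap('wrist','w3.png')
"
```

```text
clock 5.125 force [-0.5 -0.1 -0.9] q [-0.37  0.4  -0.07  2.17  1.18  0.52 -0.44] open 0.7187993686743644
left mm 38.98602095741048 deg 0.8443697816976362
[9.7, 0.4, -0.4, -0.21, 0.04, 0.01, 9.7, 0.4, -0.4, -0.21, 0.04, 0.01, 9.7, 0.4, -0.4, -0.21, 0.04, 0.01, 9.7, 0.4, -0.4, -0.21, 0.04, 0.01]
```

View pics/w3.png

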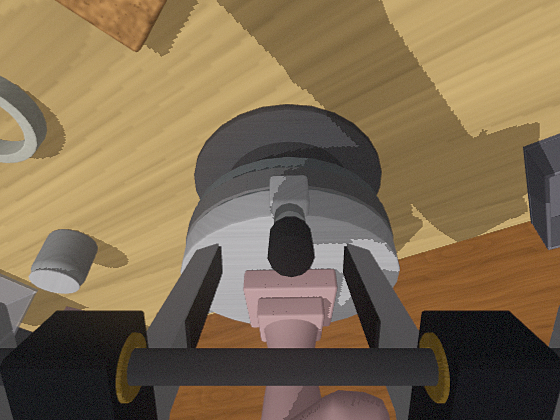

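The knob at (292,245) lies about 4 mm to the +y side of the jaw centre (283).

Emit:
carry_out:
  rows: [9.7,1.3,-0.4,0,0,0,9.7,1.3,-0.4,0,0,0,9.7,1.3,-0.4,0,0,0,9,1.3,-0.4,0,0,0]

```text
clock: 5.68
ee_pos: [0.5839, 0.0448, 0.1862]
eef_rot: [0.844, 0.133, 0.465, -0.233]
force: [-0.0, -0.4, -0.0]
opening: 0.681
```

Emit:
carry_out:
  rows: [0,0,0,0,0,0,0,0,0,0,0,0,0,0,0,0,0,0,0,0,0,0,0,0]
  hand: 20
  newtons: 30

```text
clock: 6.18
ee_pos: [0.584, 0.0455, 0.1858]
eef_rot: [0.844, 0.133, 0.465, -0.233]
force: [1.0, -0.6, -2.6]
opening: 0.292
```

```bash
python3 plan.py 4 0 0 0; python3 -c "
from plan import *
w=snap('wrist','w4.png')
"
```

```text
clock 6.175 force [ 1.  -0.6 -2.6] q [-0.38  0.49 -0.02  2.17  1.32  0.46 -0.58] open 0.2918380009982197
left mm 2.81957522623168 deg 1.1061143570771916
[-0.3, -0.6, -0.1, -0.27, 0.03, 0.03, -0.3, -0.6, -0.1, -0.27, 0.03, 0.03, -0.3, -0.6, -0.1, -0.27, 0.03, 0.03, -0.3, -0.6, -0.1, -0.27, 0.03, 0.03]
```

View pics/w4.png

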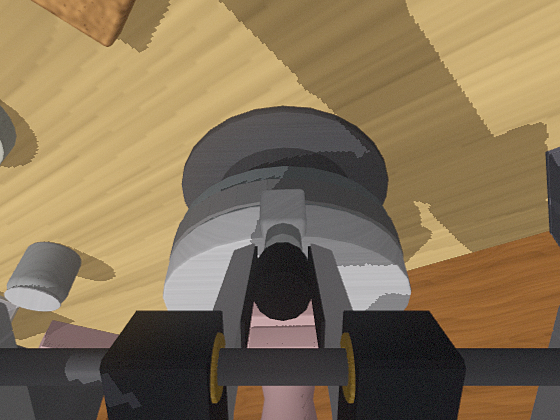

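The knob is between the pads at (283,280) with opening 27.4 mm. I'll lift it along the plunger.

Emit:
carry_out:
  rows: [-3.5,0,0,0,0,0,-3.5,0,0,0,0,0,-3.5,0,0,0,0,0,-3,0,0,0,0,0]

```text
clock: 6.72
ee_pos: [0.5782, 0.0487, 0.1971]
eef_rot: [0.843, 0.133, 0.466, -0.233]
force: [5.8, -2.8, -8.3]
opening: 0.29
```

```bash
python3 - <<'E'
from plan import *
o,p,r=st();print(p,(p-[.584,.0455,.1858])*1e3,'f tool',r.inv().apply(o['force']),o['opening'])
rel=p-AX;print('ang',np.arctan2(rel[1],rel[0])-PHI,'rad',np.hypot(*rel[:2]))
# arc rows in tool frame: 2.5deg about axis
for deg in (2.5,):
    rz=R.from_rotvec([0,0,np.radians(deg)]);np_=AX+rz.apply(rel)
    print(r.inv().apply(np_-p)*1e3, np.degrees((r.inv()*rz*r).as_rotvec()))
E
```

```text
[0.57824305 0.04866558 0.19710499] [-5.75694542  3.16557739 11.30498942] f tool [10.4060282   0.54724677  1.0442001 ] 0.28985252043896664
ang -0.017134937848308773 rad 0.13798494944122608
[ 0.03023703 -6.01852305  0.14105168] [-2.11831116  0.02046998  1.3275311 ]
```

Emit:
carry_out:
  rows: [0,-6,0,-2.1,0,1.3,0,-7.2,0.2,-2.5,0,1.6]

```text
clock: 6.98
ee_pos: [0.5724, 0.037, 0.1969]
eef_rot: [0.854, 0.111, 0.471, -0.192]
force: [8.5, -1.5, -7.6]
opening: 0.294
```

```bash
cat > chk.py <<'E'
from plan import *
o,p,r=st();rel=p-AX;a=np.arctan2(rel[1],rel[0])-PHI
print('t',o['clock'],'dphi',a%(2*np.pi) if a<-1 else a,'rad',np.hypot(*rel[:2]),'z',p[2],'f tool',r.inv().apply(o['force']).round(1),'open mm',o['opening']*94)
P,Q=tgt(a%(2*np.pi),0,0);print('orient err tool deg',np.degrees((r.inv()*Q).as_rotvec()).round(1),'q',np.round(o['q'],2))
for d in (1,4):
    rz=R.from_rotvec([0,0,np.radians(d)]);print(d,(r.inv().apply(AX+rz.apply(rel)-p)*1e3).round(2), np.degrees((r.inv()*rz*r).as_rotvec()).round(2))
E
python3 chk.py
```

```text
t 6.975 dphi 0.07730141010120217 rad 0.13760000406762427 z 0.1969436843719557 f tool [10.9  2.3  3. ] open mm 27.618988288208698
orient err tool deg [-0.2  0.1 -0.5] q [-0.35  0.44 -0.01  2.22  1.42  0.4  -0.56]
1 [-0.01 -2.4   0.03] [-0.85  0.01  0.53]
4 [ 0.1  -9.6   0.31] [-3.39  0.03  2.13]
```

Emit:
carry_out:
  rows: [0.1,-9.6,0.3,-3.4,0,2.1,0.1,-9.6,0.3,-3.4,0,2.1,0.1,-9.6,0.3,-3.4,0,2.1,0.1,-9.6,0.3,-3.4,0,2.1,0.1,-9.6,0.3,-3.4,0,2.1]

```text
clock: 7.6
ee_pos: [0.5605, -0.0104, 0.1971]
eef_rot: [0.875, 0.023, 0.481, -0.039]
force: [6.0, -0.3, -9.0]
opening: 0.296
```

```bash
python3 chk.py
```

```text
t 7.6 dphi 0.43583658171735484 rad 0.13640470836058233 z 0.19710440238903887 f tool [10.8  0.2  0.3] open mm 27.824215889333143
orient err tool deg [-0.1  0.4 -0.2] q [ 0.11  0.4  -0.27  2.33  2.17  0.25 -0.75]
1 [ 0.   -2.38  0.02] [-0.84  0.    0.54]
4 [ 0.15 -9.51  0.3 ] [-3.38  0.02  2.14]
```

Emit:
carry_out:
  rows: [3,0,0,0,0,0,0,0,0,0,0,0]

```text
clock: 7.85
ee_pos: [0.5621, -0.0117, 0.1943]
eef_rot: [0.875, 0.024, 0.482, -0.039]
force: [5.7, 1.7, -8.1]
opening: 0.293
```

Emit:
carry_out:
  rows: [0,0,0,0,0,0,0,0,0,0,3.5,0,0,0,0,0,3.5,0]
  hand: 33
  newtons: 20

```text
clock: 8.22
ee_pos: [0.5619, -0.0147, 0.1944]
eef_rot: [0.859, 0.021, 0.51, -0.042]
force: [0.3, 2.8, -0.3]
opening: 0.348
```

```bash
python3 chk.py; python3 -c "
from h import *
a=snap('side','s5.png')
c=cv2.resize(a['pixels'][100:280,170:350,::-1],(720,600),interpolation=3)[:,:];cv2.imwrite('pics/s5c.png',cv2.resize(a['pixels'][100:250,170:350,::-1],(720,600),interpolation=3))"
```

```text
t 8.225 dphi 0.46723588671726013 rad 0.1347426372920857 z 0.1944276459079139 f tool [ 0.3  2.8 -0.1] open mm 32.67843531412482
orient err tool deg [-1.6 -3.4  1.4] q [ 0.18  0.41 -0.35  2.27  1.63  0.24 -0.2 ]
1 [ 0.06 -2.35  0.08] [-0.88 -0.01  0.48]
4 [ 0.37 -9.38  0.55] [-3.51 -0.03  1.92]
```

View pics/s5c.png

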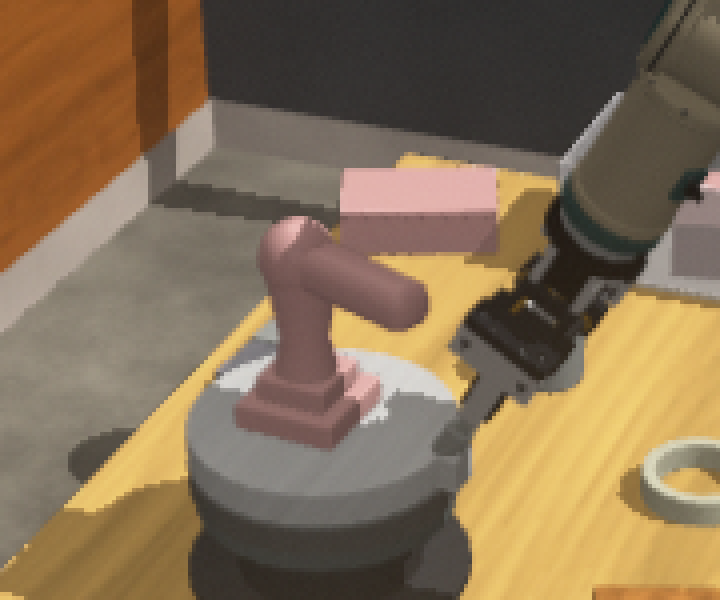

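The side view shows the jaws round the knob at (450,440) and the foot tip at (410,310), well clear of the hand.

Emit:
carry_out:
  rows: [0,-1,0,-0.4,3,0,0,-1,0,-0.4,3,0]

```text
clock: 8.52
ee_pos: [0.5627, -0.0167, 0.1954]
eef_rot: [0.839, 0.016, 0.542, -0.04]
force: [0.1, -0.5, 0.4]
opening: 0.354
```

```bash
python3 chk.py
```

```text
t 8.525 dphi 0.4813643745356968 rad 0.13382878862844474 z 0.19541698701852842 f tool [-0.4 -0.5  0.3] open mm 33.282459705318274
orient err tool deg [-1.6 -7.7  2. ] q [ 0.25  0.42 -0.43  2.19  1.1   0.3   0.35]
1 [ 0.08 -2.33  0.09] [-0.91 -0.02  0.41]
4 [ 0.44 -9.31  0.58] [-3.65 -0.07  1.65]
```

Emit:
carry_out:
  rows: [0.1,-2.4,0.1,-1.2,0,0.6,0.1,-2.4,0.1,-1.2,0,0.6,0.1,-2.4,0.1,-1.2,0,0.6,0.1,-2.4,0.1,-1.2,0,0.6]

```text
clock: 9.02
ee_pos: [0.5641, -0.0206, 0.1971]
eef_rot: [0.841, -0.009, 0.54, 0.005]
force: [1.3, 3.0, -2.9]
opening: 0.348
```

```bash
python3 chk.py
```

```text
t 9.025 dphi 0.5106697666514295 rad 0.13228648524004252 z 0.19710766108283423 f tool [3.2 3.  0.1] open mm 32.67546962351453
orient err tool deg [ 1.9 -7.4 -0.4] q [ 0.37  0.43 -0.53  2.19  1.09  0.28  0.5 ]
1 [-0.   -2.31 -0.06] [-0.91 -0.01  0.42]
4 [ 0.09 -9.23 -0.02] [-3.64 -0.04  1.66]
```

Emit:
carry_out:
  rows: [0.2,-4,-1.4,-0.8,0,0.6,0.2,-4,-1.4,-0.8,0,0.6,0.2,-4,-1.4,-0.8,0,0.6]

```text
clock: 9.4
ee_pos: [0.5628, -0.0295, 0.1968]
eef_rot: [0.842, -0.019, 0.537, 0.033]
force: [2.2, 4.2, -1.1]
opening: 0.351
```

```bash
python3 chk.py
```

```text
t 9.4 dphi 0.5775618484672025 rad 0.1337631627406972 z 0.19677145063350315 f tool [2.  4.  1.8] open mm 33.00585651747064
orient err tool deg [ 1.1 -7.1 -0.9] q [ 0.49  0.45 -0.62  2.19  1.09  0.26  0.6 ]
1 [-0.02 -2.33 -0.03] [-0.91  0.    0.42]
4 [ 0.01 -9.34  0.11] [-3.63  0.02  1.69]
```

Emit:
carry_out:
  rows: [0.4,-4,-1,-1.2,1,0.6,0.4,-4,-1,-1.2,1,0.6]

```text
clock: 9.65
ee_pos: [0.5622, -0.0362, 0.1961]
eef_rot: [0.832, -0.032, 0.551, 0.055]
force: [0.8, 3.8, -0.1]
opening: 0.347
```

```bash
python3 chk.py
```

```text
t 9.65 dphi 0.6265900846446986 rad 0.13483919236368708 z 0.19607806929143112 f tool [0.6 3.7 1.1] open mm 32.63025651823877
orient err tool deg [ 1.2 -8.9 -1. ] q [ 0.61  0.49 -0.76  2.16  0.97  0.34  0.79]
1 [-0.03 -2.35 -0.03] [-0.92  0.01  0.39]
4 [-0.03 -9.41  0.1 ] [-3.68  0.03  1.57]
```

Emit:
carry_out:
  rows: [0.3,-4,0,-1.2,0,0.6,0.3,-4,0,-1.2,0,0.6]

```text
clock: 9.9
ee_pos: [0.5632, -0.0418, 0.1961]
eef_rot: [0.831, -0.044, 0.549, 0.078]
force: [0.1, 4.0, 0.7]
opening: 0.352
```

```bash
python3 chk.py
```

```text
t 9.9 dphi 0.6687177423425794 rad 0.13458399288655082 z 0.1960697104537978 f tool [-0.3  3.9  1. ] open mm 33.086289825440794
orient err tool deg [ 1.5 -8.8 -1.5] q [ 0.68  0.51 -0.82  2.15  0.95  0.35  0.89]
1 [-0.05 -2.35 -0.05] [-0.92  0.01  0.39]
4 [-0.1  -9.39  0.04] [-3.68  0.05  1.58]
```

Emit:
carry_out:
  rows: [0.2,-4,-0.5,-1.1,0,0.5,0.2,-4,-0.5,-1.1,0,0.5]

```text
clock: 10.15
ee_pos: [0.5642, -0.0481, 0.1961]
eef_rot: [0.83, -0.056, 0.546, 0.097]
force: [1.8, 3.2, 0.2]
opening: 0.353
```

```bash
python3 chk.py
```

```text
t 10.15 dphi 0.7161474662319343 rad 0.13459273080034287 z 0.19614822961919157 f tool [0.8 2.7 2.3] open mm 33.204538408546725
orient err tool deg [ 1.4 -8.6 -1.6] q [ 0.74  0.54 -0.87  2.14  0.93  0.36  0.98]
1 [-0.05 -2.35 -0.04] [-0.92  0.01  0.4 ]
4 [-0.11 -9.39  0.05] [-3.67  0.05  1.59]
```

Emit:
carry_out:
  rows: [0.2,-4,-0.5,-1.1,0,0.5,0.2,-4,-0.5,-1.1,0,0.5]

```text
clock: 10.4
ee_pos: [0.5641, -0.058, 0.1948]
eef_rot: [0.827, -0.069, 0.546, 0.114]
force: [0.8, -0.2, 0.1]
opening: 0.349
```

```bash
python3 chk.py
```

```text
t 10.4 dphi 0.7874772281080737 rad 0.13691928546235066 z 0.19482815474969867 f tool [ 0.2 -0.4  0.7] open mm 32.83419258643777
orient err tool deg [-0.  -8.7 -0.7] q [ 0.8   0.56 -0.91  2.13  0.92  0.38  1.06]
1 [-0.02 -2.39  0.02] [-0.92  0.01  0.4 ]
4 [ 0.02 -9.55  0.3 ] [-3.67  0.04  1.58]
```

Emit:
carry_out:
  rows: [0,-3,0.3,-1,0,0.4,0,-3,0,-1,0,0.4]

```text
clock: 10.65
ee_pos: [0.5655, -0.0652, 0.1947]
eef_rot: [0.825, -0.08, 0.544, 0.129]
force: [-0.2, 0.7, -0.7]
opening: 0.351
```

```bash
python3 chk.py
```

```text
t 10.65 dphi 0.8401937666806116 rad 0.1377008762768347 z 0.1946789281346482 f tool [ 0.6  0.8 -0.2] open mm 32.95092157153244
orient err tool deg [-0.7 -8.8 -0.1] q [ 0.84  0.58 -0.95  2.11  0.91  0.4   1.14]
1 [ 0.   -2.4   0.05] [-0.92  0.01  0.39]
4 [ 0.1  -9.6   0.43] [-3.68  0.03  1.58]
```

```bash
python3 -c "
from h import *
a=snap('wrist','w6.png');b=snap('top','t6.png');s=snap('side','s6.png')
c=np.zeros((420,800,3),np.uint8);c[:,:400]=a['pixels'][:,80:480,::-1];c[:,400:]=cv2.resize(s['pixels'][145:265,200:314,::-1],(400,420),interpolation=3);cv2.imwrite('pics/c6.png',c)"
```

```text
(no output)
```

View pics/c6.png

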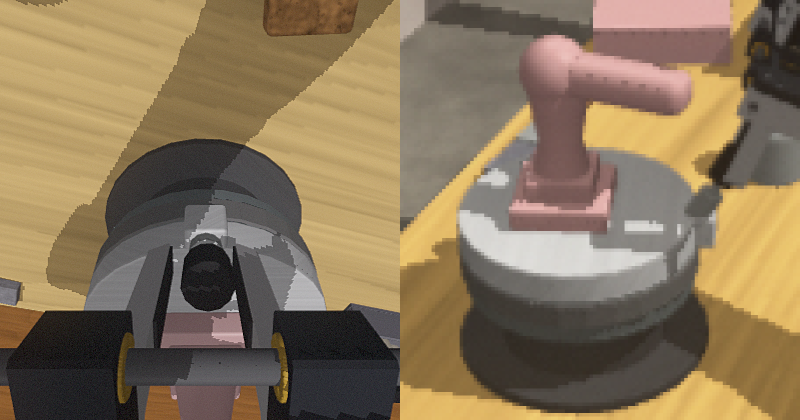

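The wrist view shows the knob at (206,276) between the jaws and smaller than when gripped, so it may have dropped. I'll measure the lift by fitting the silhouette.

```bash
cat > fit.py <<'E'
from plan import *
from scipy.optimize import minimize
def fit(f,d0):
    s=np.load(f'pics/{f}.png.npz');g=s['pixels'].max(2).astype(float)
    th=np.linspace(0,2*np.pi,40)
    def hull(d,l):
        p=PHI+d;ur=np.array([np.cos(p),np.sin(p),0]);ut=np.array([-np.sin(p),np.cos(p),0]);z=np.array([0,0,1.])
        a=.5*ur+.866*z;b=np.cross(a,ut);k=AX+.135*ur+.191*z+l*a
        return cv2.convexHull(proj(s,np.concatenate([k+h*a+.014*(np.cos(th)[:,None]*ut+np.sin(th)[:,None]*b) for h in(-.017,.017)])).astype(np.float32))
    best=[]
    for d in np.arange(d0-.1,d0+.1,.005):
        for l in np.arange(-.004,.016,.001):
            h=hull(d,l);m=np.zeros(g.shape,np.uint8);cv2.fillPoly(m,[h.round().astype(np.int32)],1)
            r=cv2.dilate(m,np.ones((9,9)))-m; r[h[:,0,1].mean().astype(int)+5:,:]=0  # upper ring only: barrel/head side, plus pads
            best.append((g[m>0].mean()-.5*g[r>0].mean(),round(d,3),round(l,4)))
    best.sort();print(f,best[:4])
fit('w4',0.);fit('w3',0.);fit('w6',.8);fit('s0',0.);fit('s6',.8);fit('t0',0.);fit('t6',.8)
E
python3 fit.py
```

```text
w4 [(np.float64(-3.525511045138778), np.float64(-0.025), np.float64(-0.004)), (np.float64(-3.4135411535486853), np.float64(-0.03), np.float64(-0.004)), (np.float64(-3.102147821605456), np.float64(-0.03), np.float64(-0.002)), (np.float64(-3.0083370019810687), np.float64(-0.025), np.float64(-0.003))]
w3 [(np.float64(-12.553534438922199), np.float64(-0.015), np.float64(-0.001)), (np.float64(-12.225677808416506), np.float64(-0.015), np.float64(-0.002)), (np.float64(-12.126215709131749), np.float64(-0.02), np.float64(-0.001)), (np.float64(-12.120508400168603), np.float64(-0.02), np.float64(-0.003))]
w6 [(np.float64(-17.72856550024312), np.float64(0.825), np.float64(-0.004)), (np.float64(-16.979772085083816), np.float64(0.825), np.float64(-0.003)), (np.float64(-16.427332406549276), np.float64(0.84), np.float64(-0.004)), (np.float64(-16.237239334231113), np.float64(0.83), np.float64(-0.003))]
s0 [(np.float64(-29.82180851063829), np.float64(-0.02), np.float64(-0.003)), (np.float64(-27.05883005883007), np.float64(-0.03), np.float64(-0.002)), (np.float64(-26.89498299319729), np.float64(-0.015)
[... 260 characters left out ...]
54295535), np.float64(0.865), np.float64(0.0)), (np.float64(8.280769230769238), np.float64(0.87), np.float64(-0.001))]
t0 [(np.float64(7.856725146198833), np.float64(-0.03), np.float64(-0.004)), (np.float64(8.327991452991448), np.float64(-0.03), np.float64(-0.003)), (np.float64(9.54219600725952), np.float64(-0.025), np.float64(-0.004)), (np.float64(10.080867850098628), np.float64(-0.025), np.float64(-0.003))]
t6 [(np.float64(7.56816822802471), np.float64(0.82), np.float64(-0.004)), (np.float64(7.826215538847116), np.float64(0.825), np.float64(-0.003)), (np.float64(7.832422360248444), np.float64(0.83), np.float64(-0.004)), (np.float64(7.836942055692056), np.float64(0.83), np.float64(-0.003))]
```

Emit:
carry_out:
  rows: [0,-2.5,0.3,-0.5,0,0.2]

```text
clock: 10.92
ee_pos: [0.566, -0.0677, 0.1945]
eef_rot: [0.824, -0.083, 0.544, 0.132]
force: [-0.8, 1.2, 0.4]
opening: 0.351
```

```bash
python3 chk.py
```

```text
t 10.925 dphi 0.858539338518665 rad 0.13795492533942313 z 0.19445455077457297 f tool [-0.5  1.4 -0.2] open mm 32.991040425023634
orient err tool deg [-1.2 -8.8  0.1] q [ 0.85  0.59 -0.96  2.11  0.9   0.41  1.16]
1 [ 0.01 -2.41  0.07] [-0.92  0.01  0.39]
4 [ 0.14 -9.61  0.51] [-3.68  0.03  1.57]
```

The plunger fits as home in every view, with the head at about 0.85 rad. I'll check the lock by pushing gently both ways.

Emit:
carry_out:
  rows: [0,-4,0.2,-0.5,0,0.2,0,-4,0.2,0,0,0]

```text
clock: 11.18
ee_pos: [0.5673, -0.0715, 0.1944]
eef_rot: [0.823, -0.085, 0.544, 0.139]
force: [-6.9, 9.5, 3.8]
opening: 0.35
```

```bash
python3 chk.py
```

```text
t 11.175 dphi 0.8879026940806938 rad 0.1380481549726306 z 0.19436112640469605 f tool [-4.7 11.3 -1.8] open mm 32.90860053168343
orient err tool deg [-2.  -8.8  0.3] q [ 0.88  0.61 -0.99  2.09  0.89  0.43  1.2 ]
1 [ 0.02 -2.41  0.11] [-0.92  0.01  0.39]
4 [ 0.16 -9.61  0.65] [-3.68  0.04  1.57]
```

Emit:
carry_out:
  rows: [0,4,0,0,0,0,0,4,0,0,0,0]

```text
clock: 11.42
ee_pos: [0.5648, -0.0646, 0.1942]
eef_rot: [0.823, -0.085, 0.544, 0.139]
force: [-0.1, -1.2, -0.5]
opening: 0.349
```

```bash
python3 chk.py
```

```text
t 11.425 dphi 0.8346746926333406 rad 0.13818809540652643 z 0.19419853387122088 f tool [ 0.2 -1.1 -0.6] open mm 32.80333203889861
orient err tool deg [ 0.6 -8.9 -1. ] q [ 0.86  0.6  -0.98  2.11  0.9   0.42  1.17]
1 [-0.03 -2.41 -0.01] [-0.92  0.01  0.39]
4 [-0.03 -9.64  0.19] [-3.68  0.04  1.57]
```

Emit:
carry_out:
  rows: [0,4,0,0,0,0,0,4,0,0,0,0]

```text
clock: 11.68
ee_pos: [0.5623, -0.0587, 0.1942]
eef_rot: [0.823, -0.086, 0.545, 0.137]
force: [-0.4, -1.5, -0.2]
opening: 0.349
```

```bash
python3 chk.py
```

```text
t 11.675 dphi 0.7882911540552264 rad 0.1389065025037014 z 0.1942015083351421 f tool [-0.2 -1.3 -0.9] open mm 32.76341526149084
orient err tool deg [ 2.9 -9.  -2.1] q [ 0.84  0.59 -0.97  2.12  0.91  0.41  1.15]
1 [-0.07 -2.42 -0.11] [-0.92  0.01  0.39]
4 [-0.18 -9.69 -0.21] [-3.68  0.04  1.57]
```

Emit:
carry_out:
  rows: [0,4,0,0.5,0,0,0,4,0,0.5,0,0]

```text
clock: 11.92
ee_pos: [0.5611, -0.0554, 0.1944]
eef_rot: [0.824, -0.079, 0.546, 0.129]
force: [8.6, -9.3, -5.9]
opening: 0.352
```

```bash
python3 chk.py
```

```text
t 11.925 dphi 0.7631525189098642 rad 0.1391702350611629 z 0.1943917843359222 f tool [  7.4 -11.5   2.8] open mm 33.07729269323204
orient err tool deg [ 3.  -9.  -2.3] q [ 0.82  0.57 -0.95  2.12  0.91  0.4   1.11]
1 [-0.08 -2.42 -0.12] [-0.92  0.01  0.39]
4 [-0.21 -9.71 -0.23] [-3.68  0.04  1.56]
```

It is locked both ways, with a stop at about 11 N. I'll centre the jaws, open them and withdraw.

Emit:
carry_out:
  rows: [0,-3,0,0,0,0,0,-1,0,0,0,0]

```text
clock: 12.18
ee_pos: [0.5626, -0.0586, 0.1946]
eef_rot: [0.824, -0.079, 0.546, 0.129]
force: [-0.2, 0.8, 0.3]
opening: 0.351
```

Emit:
carry_out:
  rows: [0,0,0,0,0,0,0,0,0,0,0,0,0,0,0,0,0,0]
  hand: 60

```text
clock: 12.55
ee_pos: [0.5623, -0.0569, 0.1947]
eef_rot: [0.824, -0.079, 0.546, 0.13]
force: [0.4, 0.2, 0.4]
opening: 0.615
```

Emit:
carry_out:
  rows: [-8,0,0,0,0,0,-15,0,0,0,0,0,-20,0,0,0,0,0,-20,0,-2,0,0,0,-20,0,-2,0,0,0]

```text
clock: 13.18
ee_pos: [0.5259, -0.0677, 0.272]
eef_rot: [0.823, -0.079, 0.546, 0.132]
force: [0.6, -0.3, -0.6]
opening: 0.641
```

```bash
python3 chk.py; sed -i '/^fit(/d' fit.py; python3 -c "
from fit import *
a=snap('wrist','w7.png');b=snap('top','t7.png');s=snap('side','s7.png')
fit('w7',.8);fit('t7',.8);fit('s7',.8)
c=np.zeros((420,800,3),np.uint8);c[:,:400]=a['pixels'][:,80:480,::-1];c[:,400:]=cv2.resize(b['pixels'][100:300,200:390,::-1],(400,420),interpolation=3);cv2.imwrite('pics/c7.png',c)"
```

```text
t 13.175 dphi 0.7840531585204129 rad 0.1763559694064173 z 0.2720262918826256 f tool [ 0.7 -0.5  0.2] open mm 60.247704349986655
orient err tool deg [ 2.2 -9.  -2. ] q [ 1.09  0.48 -1.22  2.09  0.63  0.55  1.39]
1 [-0.09 -3.08 -0.1 ] [-0.92  0.01  0.39]
4 [ -0.23 -12.31  -0.1 ] [-3.68  0.06  1.56]
w7 [(np.float64(-22.10149558855175), np.float64(0.81), np.float64(0.009)), (np.float64(-22.076982112642014), np.float64(0.81), np.float64(0.012)), (np.float64(-21.92038197345215), np.float64(0.815), np.float64(0.009)), (np.float64(-21.697175536881417), np.float64(0.815), np.float64(0.008))]
t7 [(np.float64(10.873834468308019), np.float64(0.81), np.float64(-0.003)), (np.float64(11.033137333067565), np.float64(0.82), np.float64(-0.004)), (np.float64(11.218326425450876), np.float64(0.79), np.float64(-0.004)), (np.float64(11.315340909090907), np.float64(0.825), np.float64(-0.004))]
s7 [(np.float64(-7.033018361430251), np.float64(0.835), np.float64(-0.002)), (np.float64(-6.898262548262551), np.float64(0.835), np.float64(0.0)), (np.float64(-6.504910714285714), np.float64(0.81), np.float64(-0.002)), (np.float64(-6.504910714285714), np.float64(0.815), np.float64(-0.002))]
```

View pics/c7.png

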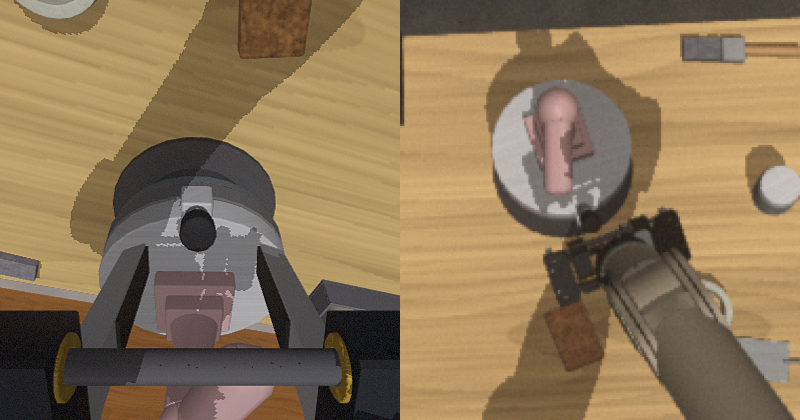

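```bash
python3 - <<'E'
from plan import *
for f,d in(('w2',-.02),('w3',-.02),('w7',.81)):
    s=np.load(f'pics/{f}.png.npz');g=s['pixels'].max(2)
    p=PHI+d;ur=np.array([np.cos(p),np.sin(p),0]);ut=np.array([-np.sin(p),np.cos(p),0]);a=.5*ur+[0,0,.866]
    pr=[]
    for l in(0,.009):
        k=AX+.135*ur+[0,0,.191]+(l+.017)*a;q=proj(s,[k,k+.014*ut,k-.014*ut]);pr.append((np.linalg.norm(q[1]-q[2]).round(1),q[0].round()))
    n,L,S,C=cv2.connectedComponentsWithStats((g<48).astype(np.uint8)[:,240:340])
    u=pr[0][1].astype(int);i=L[u[1]+2,u[0]-240];print(f,pr,'blob',S[i])
E
```

```text
w2 [(np.float64(41.7), array([295., 230.])), (np.float64(43.3), array([296., 235.]))] blob [  35  201   38   49 1504]
w3 [(np.float64(49.7), array([292., 253.])), (np.float64(52.0), array([293., 261.]))] blob [  28  217   46   60 2116]
w7 [(np.float64(38.8), array([276., 229.])), (np.float64(40.2), array([276., 232.]))] blob [ 19 209  37  43 973]
```

```bash
python3 -c "
from h import *
o,p,r=st();print(o['clock'],o['force']);print(job_done())"
```

```text
13.325 [-0.34439784  0.17028593 -0.70671596]
the job is handed in; nothing more can be done
None
```

The head is turned to its next stop and locked there. I handed the job in at 13.3 s.

I gripped the knob with the hand tilted outward to stay clear of the foot and lifted the plunger 13 mm. I turned the head anticlockwise to about 0.45 rad, then let the plunger ride on the track. From there I pushed the knob with loose jaws until the plunger dropped at about 0.83 rad. Then I opened the jaws and backed off.

**Checks that agreed:**
- **Lock:** the head stopped dead at about 11 N in both directions, with roughly ±0.04 rad of play.
- **Plunger home:** the close wrist fit taken with the jaws still round the knob, and the top and side fits after I let go, all showed the plunger home.
- **Force:** the reading on the arm was under 1 N at hand-in.
- **Figure and bench:** I saw no contact with the figure in the views I took. The bystanders visible in the last top crop look where they were; I did not measure any of them.

**Check that disagreed:** the last wrist picture, looking nearly along the knob, fitted a lift of about 9 mm, and a width check of that picture was inconclusive. I went with the mechanical lock test and the other views. A second smaller point is that joint 3 ended at -1.22, close to its -1.25 limit but within range.

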